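Find the full tea tin by its weight and hold it up

ROBOT

A 6-joint arm with a two-finger parallel gripper is mounted at the origin on the work surface. World frame = base frame: x ahead of the robot, y to its left, z up, the work surface at z = 0. Lengths are in m, angles in degrees, forces in N, time in s.
With the tool pointing down it reaches from about 0.35 to 0.95 m from the base axis. Payload 17.4 kg.
Tool frame: the origin (TCP) lies at the centre of the arm's flange, where the gripper is bolted on; the fingertips stand 186 mm ahead of it and the grasp point (between the pads) lies 167 mm ahead of it; z points along the fingers, y is the line along which they close (so a half turn about z gives the same grasp; the last joint's range is limited). The gripper opens to 93 mm and grips with 3 to 60 N. Pads are 15 mm wide; open, the fingers measure 128 mm over their backs; the gripper's body (75 mm by 188 mm) begins 65 mm behind the grasp point.
Start: joints at [71.517, 6.646, 82.598, -0, 90.757, -2.166], TCP at [0.19, 0.648, 0.405] pointing down, gripper open.
Joint ranges: [-162.19, 162.19], [-47.58, 125.68], [4.15, 143.07], [-65.23, 245.23], [0.69, 171.88], [-170.13, 170.13]. Speed limits (degrees/s): [108.29, 108.29, 127.2, 180, 180, 180].

INTERFACE

Orientations are given as [roll, pitch, yaw] about the fixed x, y, z axes, in that order (R = Rz(yaw) Ry(pitch) Rx(roll)).
In Python, from workcell import manip gives the robot as it stands. Calls block until the motion is done:
- manip.move_pose(position, orientation): joint-space move of the TCP to a pose.
- manip.line_to(position, feed=0.15, attitude=None, guard=None): straight line of the TCP; attitude=None keeps the orientation; feed is the mean speed in m/s. With guard (N) it stops when the force on the tool has changed by that much, and returns True; else False.
- manip.movej(angles): joint-space move.
- manip.grip(opening): finger opening in m; the grip force is fixed at half the most; returns when the fingers have stopped.
- manip.sleep(seconds).
- manip.inverse_kinematics(position, orientation): joint angles nearest the present ones, or None.
- manip.read_state(): the state.
- manip.camera(name): name is "scene" or "top" or "wrist"; returns a dict with "img" (420x560x3 uint8, blue, green, red), "fov_y" (degrees; the focal length in pixels is half the picture's height over the tangent of half this angle, whatever the lens; pixels are square), "cx", "cy" (the principal point, pixels), "xyz" and "rotation" of the camera in the world. Camera axes: x right, y down, z forward; pixel columns grow to the right and rows downward; lengths in m; the calibration is good to about 2 mm. A picture is of the moment at which its call begins. There is no depth.
A pose or a line that the arm cannot do raises manip.PlanningError and nothing moves.
- manip.close_job(): hands the job in; it is judged then, once.
Trained networks look in a picture, given as the dict that the camera call returned (one of the last four; its "shot" number tells which), for a name from the list of things; names that differ only in an ending like _2 or _b are one class to them, and where a whole thing is asked for, a point or a joint stands for the part that bears it (a point fixed in the world has none). Each returns a list of dicts, best first, with "confidence" (0 to 1); they miss things now and then, are a little off and sometimes report something else, mostly with a low value. They report only what shows in the picture. A call takes as long as a camera call. They do not tell look-alikes from the thing itself.
- manip.look_for(picture, target): "point" ([x, y, z] in m, in the coordinates of the camera as it stood for that picture, good to about 4 mm: the middle of the surface that is visible of it).
- manip.pinpoint(picture, target): "point" ([x, y, z] in m, in the coordinates of the camera as it stood for that picture, good to about 4 mm: a listed point, or the origin of a listed thing).
The state is a dict: "time": time; "joints": joint angles; "joint_velocities": joint speeds; "joint_efforts": joint torques, N m; "ee_pos": TCP position; "tool_rot": TCP orientation; "ft_force": force on the tool from outside, world axes, zero at the start; "moment": the same for the moment, N m; "gripper_width": finger opening in m; "grasp_force": force on a finger pad.
Only numpy, scipy, OpenCV 4.12 (cv2) and the standard library are available. Lean on these libraries where they do the work, as an engineer would, in place of code of your own. Each camera call takes 0.05 s, during which the arm holds its last target. There are 200 camera calls.

TASK

A customer wants the one full tin of these three look-alike white tea tins on the black stand: going along the row from the robot's left to its right, lift each tin a few centimetres to feel its weight and set it gently back upright in its own place (the last one need not go back if it is the heaviest). Then pick up the heaviest and finish while holding it up for the customer, still and upright in the gripper, at least 10 cm clear of the stand; do not put it down or let go. The other two tins must stand in their places on the stand, and the cups, scoop, teapot and other things around are left alone.

Things in the scene. Friction and masses are not known exactly. Their poses are not given: they have to be found in the camera images.
- riser: the stand: a low black counter riser with brass edges, fixed, 150 mm deep (its own x), 460 mm wide (its own y), its flat top 40 mm above the counter; origin on the counter under its centre. The three tins stand in a row along its own y, about 150 mm apart, left tin at +y
- tin_left_centre (a point): the left-hand tin as the robot sees it (+y end of the stand): closed white tin, an upright cylinder 68 mm across, 120 mm high to the flat top of its lid, with a black mushroom knob on top (25 mm across, its top 141 mm above the tin's underside). The lid is locked on: the tin lifts as one piece by body, lid or knob. The point is on the tin's axis, 70 mm above its underside; z axis along the tin
- tin_middle_centre (a point): the middle tin: same tin as the left one, same point. The tea inside cannot be seen: the full tin weighs 0.53 to 0.59 kg in all, the two others 0.24 to 0.36 kg
- tin_right_centre (a point): the right-hand tin as the robot sees it (-y end of the stand): same tin as the left one, same point. Any of the three may be the full one
- cup_a: small blue tasting cup, 48 mm across, 36 mm high, standing on the stand near its front edge between the left and middle tins; origin centre of underside. Leave alone
- cup_b: the same kind of cup, between the middle and right tins. Leave alone
- scoop: brass and wood tea scoop, 170 mm long, lying on the counter between the robot and the stand. Leave alone
- teapot: small orange-red clay teapot, 108 mm across the belly, 89 mm high, to the left of the stand. Leave alone
- jar: amber glass jar with a brass lid, 84 mm across, 130 mm high, to the right of the stand. Leave alone
- gift_box: green gift box, 136 x 104 x 65 mm, to the left of the stand, beyond the teapot. Leave alone
- dish: shallow white dish, 100 mm across, 22 mm high, beyond the stand. Leave alone
Not all that is in view belongs to the job. Leave any pink or purple look-alike of the part that bears tin_left_centre alone.

How it is judged (in metres and radians):
On the way, in this order (a step that is already met when the one before it is completed fails the run):
1. the left-hand tin is lifted at least 2 cm clear of the stand in the gripper (height (world z) of tin_left_centre above 0.13 m and contact force between tin_left and riser below 0.05 N and contact force between the fingers and tin_left above 1 N), for 0.2 s.
2. the middle tin is lifted at least 2 cm clear of the stand in the gripper, the ones before it standing back in their places (height (world z) of tin_middle_centre above 0.13 m and contact force between tin_middle and riser below 0.05 N and contact force between the fingers and tin_middle above 1 N and distance of tin_left_centre from where it was at the start of the episode below 0.03 m and angle between tin_left_centre's own z axis and vertical below 0.1 rad), for 0.2 s.
3. the right-hand tin is lifted at least 2 cm clear of the stand in the gripper, the ones before it standing back in their places (height (world z) of tin_right_centre above 0.13 m and contact force between tin_right and riser below 0.05 N and contact force between the fingers and tin_right above 1 N and distance of each of tin_left_centre, tin_middle_centre from where it was at the start of the episode below 0.03 m and angle between each of tin_left_centre, tin_middle_centre's own z axis and vertical below 0.1 rad), for 0.2 s.
At the end, for the whole second after the job is handed in: The heaviest tin is held by the fingers alone, its underside at least 10 cm above the stand, tilted less than 20 degrees and at rest; the two lighter tins carry their own weight on the stand, upright within 6 degrees, untouched, within 30 mm of where they began (((height (world z) of tin_left_centre above 0.21 m and angle between tin_left_centre's own z axis and vertical below 0.35 rad and linear speed of tin_left below 0.05 m/s and contact force between the fingers and tin_left above 3 N and contact force between tin_left and riser below 0.05 N and contact force between each of tin_left, the arm, the fingers and tin_middle below 0.05 N and distance of each of tin_middle_centre, tin_right_centre from where it was at the start of the episode below 0.03 m and angle between each of tin_middle_centre, tin_right_centre's own z axis and vertical below 0.1 rad and contact force between tin_middle and riser between 1 and 4.4 N and contact force between each of tin_left, the arm, the fingers and tin_right below 0.05 N and contact force between tin_right and riser between 1 and 4.4 N) or (height (world z) of tin_middle_centre above 0.21 m and angle between tin_middle_centre's own z axis and vertical below 0.35 rad and linear speed of tin_middle below 0.05 m/s and contact force between the fingers and tin_middle above 3 N and contact force between tin_middle and riser below 0.05 N and contact force between each of tin_middle, the arm, the fingers and tin_left below 0.05 N and distance of each of tin_left_centre, tin_right_centre from where it was at the start of the episode below 0.03 m and angle between each of tin_left_centre, tin_right_centre's own z axis and vertical below 0.1 rad and contact force between tin_left and riser between 1 and 4.4 N and contact force between each of tin_middle, the arm, the fingers and tin_right below 0.05 N and contact force between tin_right and riser between 1 and 4.4 N) or (height (world z) of tin_right_centre above 0.21 m and angle between tin_right_centre's own z axis and vertical below 0.35 rad and linear speed of tin_right below 0.05 m/s and contact force between the fingers and tin_right above 3 N and contact force between tin_right and riser below 0.05 N and contact force between each of tin_right, the arm, the fingers and tin_left below 0.05 N and distance of each of tin_left_centre, tin_middle_centre from where it was at the start of the episode below 0.03 m and angle between each of tin_left_centre, tin_middle_centre's own z axis and vertical below 0.1 rad and contact force between tin_left and riser between 1 and 4.4 N and contact force between each of tin_right, the arm, the fingers and tin_middle below 0.05 N and contact force between tin_middle and riser between 1 and 4.4 N))); the arm keeps its last pose, push and grip.
It fails at once if a tin is tipped by more than 35 degrees (angle between any of tin_left_centre, tin_middle_centre, tin_right_centre's own z axis and vertical above 0.61 rad).
It fails at once if a tin is dropped or banged on the stand (over 150 N, as from a drop of more than 2 cm) (contact force between any of tin_left, tin_middle, tin_right and riser above 150 N).
It fails at once if a cup, the scoop, teapot, jar, gift box or dish is shifted by more than 25 mm (distance of any of cup_a, cup_b, scoop, teapot, jar, gift_box, dish from where it was at the start of the episode above 0.025 m).
It fails at once if a cup, teapot or jar is tipped (angle between any of cup_a, cup_b, teapot, jar's own z axis and vertical above 0.4 rad).
It also fails if it takes over 64 s, if anything falls off the work surface, if the arm or the gripper's body presses on something with over 40 N, if the wrist force passes 120 N, or if a joint passes its speed limit or range.

## Working session

There is one attempt and no reset: what is moved stays moved. The work goes in short steps, each a Python script; the robot and the scene stay as the last script left them, time stands still between calls to the robot, and variables do not carry over. Pictures are saved under pics/ and viewed, at most 10 in all, crops included, and the job is handed in when it is done.

```bash
mkdir -p pics; cat > h.py <<'E'
import numpy as np, cv2
from workcell import manip
def W(pic,p): return np.array(pic["xyz"])+np.array(pic["rotation"]).reshape(3,3)@np.array(p)
def pix(pic,w):
    f=210/np.tan(np.radians(pic["fov_y"]/2)); c=np.array(pic["rotation"]).reshape(3,3).T@(np.array(w)-pic["xyz"])
    return (round(f*c[0]/c[2]+pic["cx"]),round(f*c[1]/c[2]+pic["cy"]))
E
python3 - <<'E'
from h import *
print(np.shape(manip.camera("top")["rotation"]))
a=[]
for n in ("scene","top"):
    p=manip.camera(n); a.append(p["img"]); print(n,p["xyz"],p["fov_y"])
    for t in ("tin_left_centre","tin_middle_centre","tin_right_centre","riser","cup_a","scoop","teapot","jar","gift_box"):
        for d in manip.pinpoint(p,t)[:5]:
            w=W(p,d["point"]); print(t,round(d["confidence"],2),w.round(3),pix(p,w))
    cv2.imwrite(f"pics/{n}.png",p["img"])
s=manip.read_state(); print(s)
E
```

```text
(3,)
scene [ 1.4113232 -0.3543215  1.2502155] 49.228003400764564Traceback (most recent call last):
  File "<stdin>", line 8, in <module>
  File "h.py", line 3, in W
    def W(pic,p): return np.array(pic["xyz"])+np.array(pic["rotation"]).reshape(3,3)@np.array(p)
                                              ~~~~~~~~~~~~~~~~~~~~~~~~~~~~~~~~~^^^^^
ValueError: cannot reshape array of size 3 into shape (3,3)
```

```bash
sed -i 's/np.array(pic\["rotation"\]).reshape(3,3)/Rm(pic)/; 2a from scipy.spatial.transform import Rotation\ndef Rm(p): return Rotation.from_euler("xyz",p["rotation"],degrees=True).as_matrix()' h.py
python3 - <<'E'
from h import *
for n in ("scene","top"):
    p=manip.camera(n); print(n,p["xyz"],p["fov_y"],p["rotation"])
    for t in ("tin_left_centre","riser","cup_a","scoop","teapot","jar","gift_box"):
        for d in manip.pinpoint(p,t)[:5]:
            w=W(p,d["point"]); print(t,round(d["confidence"],2),w.round(3),pix(p,w))
    cv2.imwrite(f"pics/{n}.png",p["img"])
s=manip.read_state(); print(s)
E
```

```text
scene [ 1.4113232 -0.3543215  1.2502155] 49.228003400764564 [-142.57281418    0.14341878   66.5683339 ]
tin_left_centre 0.75 [0.745 0.153 0.072] (346, 233)
tin_left_centre 0.63 [0.602 0.117 0.109] (316, 197)
tin_left_centre 0.61 [0.595 0.296 0.069] (362, 186)
riser 0.77 [ 0.585 -0.029 -0.   ] (273, 227)
riser 0.73 [0.602 0.119 0.108] (316, 197)
riser 0.73 [ 0.533 -0.388 -0.001] (164, 252)
cup_a 0.66 [0.546 0.044 0.038] (288, 205)
cup_a 0.55 [ 0.537 -0.101  0.04 ] (246, 216)
scoop 0.73 [ 0.538 -0.107  0.039] (245, 217)
scoop 0.59 [ 0.371 -0.121 -0.003] (225, 191)
teapot 0.71 [ 0.409  0.425 -0.001] (365, 154)
jar 0.74 [ 0.531 -0.386 -0.   ] (164, 251)
gift_box 0.69 [0.6   0.422 0.   ] (391, 189)
top [0.52741338 0.00526038 1.23299387] 50.702561665571714 [-176.02268982   -0.58617937  -89.51446014]
tin_left_centre 0.98 [0.603 0.119 0.11 ] (227, 207)
tin_left_centre 0.74 [0.743 0.151 0.068] (218, 155)
tin_left_centre 0.73 [0.593 0.298 0.068] (161, 211)
riser 0.57 [ 0.588 -0.03  -0.002] (285, 215)
cup_a 0.74 [0.547 0.042 0.042] (258, 229)
scoop 0.76 [ 0.376 -0.119  0.001] (317, 293)
scoop 0
[... 254 characters left out ...]
 210)
{'time': 0.95, 'joints': array([ 7.15186078e+01,  6.64708899e+00,  8.25954595e+01,  3.41124182e-04,
        9.07590346e+01, -2.16451248e+00]), 'joint_velocities': array([ 0.08974086, -0.03961486,  0.09704874, -0.0831997 ,  0.07418652,
       -0.04296261]), 'joint_efforts': array([ 3.89361798e-03, -7.21005106e+01, -6.22779107e+01,  7.83163263e-02,
        1.82869151e-02, -8.08790901e-07]), 'ee_pos': array([0.18963839, 0.64782639, 0.40476014]), 'tool_rot': array([-1.79998431e+02, -4.00643256e-04,  1.63683125e+02]), 'ft_force': array([ 0.15692015, -0.44358988,  0.35857451]), 'moment': array([ 0.01509941,  0.01639114, -0.02209518]), 'grasp_force': 0.0, 'gripper_width': 0.09286384113386621}
```

View pics/scene.png

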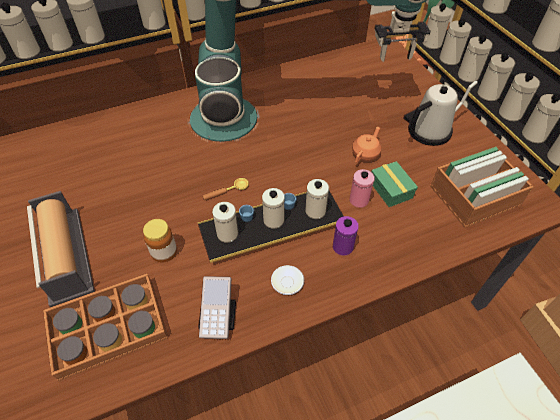

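View pics/top.png

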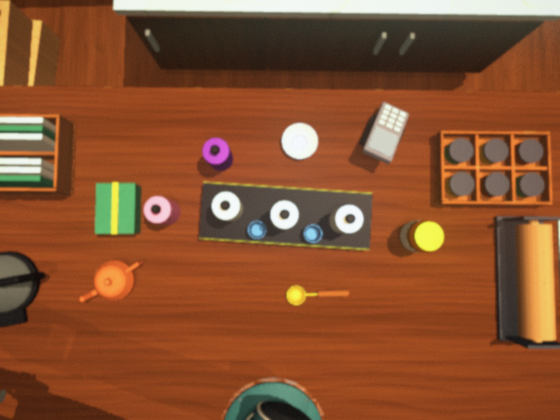

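The tins are white: left (227,207), middle (285,215) and right (348,219) in the top view. The look-alikes are pink at (161,211) and purple at (218,155), both off the stand, so I leave those alone. Next I move over the row for close looks with the wrist camera.

```bash
python3 - <<'E'
from h import *
manip.line_to([0.19,0.648,0.5])
O=[180,0,84.7]
for i,xy in enumerate([(0.54,0.14),(0.54,0.02),(0.54,-0.14)]):
    manip.move_pose([*xy,0.52],O)
    manip.sleep(.2)
    p=manip.camera("wrist"); print(i,p["xyz"].round(3),np.round(p["rotation"],1))
    for t in ("tin_left_centre","tin_middle_centre","tin_right_centre","cup_a"):
        for d in manip.pinpoint(p,t)[:4]:
            w=W(p,d["point"]); print(t,round(d["confidence"],2),w.round(3),pix(p,w))
    cv2.imwrite(f"pics/w{i}.png",p["img"])
print(manip.read_state()["time"])
E
```

```text
0 [0.546 0.213 0.499] [164.9  -0.   -5.2]
tin_left_centre 0.83 [0.746 0.151 0.069] (440, 149)
tin_middle_centre 0.64 [ 0.58  -0.022  0.111] (319, 301)
tin_middle_centre 0.19 [ 0.377 -0.117  0.002] (192, 327)
cup_a 0.85 [0.549 0.044 0.04 ] (288, 235)
1 [0.546 0.093 0.499] [164.9  -0.   -5.2]
tin_left_centre 0.97 [0.744 0.153 0.066] (441, 43)
cup_a 0.93 [0.552 0.043 0.039] (283, 151)
cup_a 0.6 [ 0.536 -0.1    0.042] (280, 253)
2 [ 0.546 -0.067  0.499] [164.9  -0.   -5.2]
cup_a 0.85 [ 0.535 -0.102  0.042] (269, 141)
cup_a 0.77 [0.551 0.043 0.04 ] (271, 19)
6.525
```

View pics/w1.png

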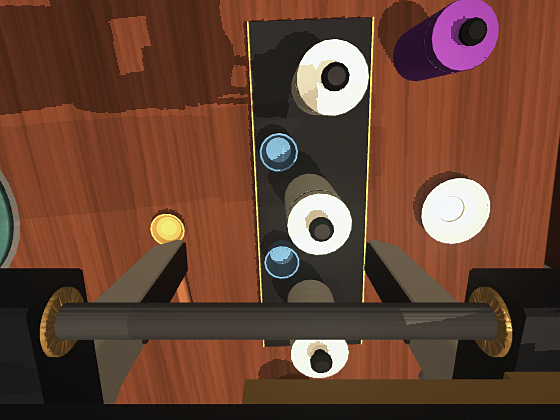

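The wrist view shows the white lids at about (333,77), (319,223) and (320,352), with purple at (465,33) outside the stand. I'll triangulate the lid centres from several views.

```bash
cat >> h.py <<'E'
G={"L":(0.603,0.119),"M":(0.586,-0.030),"R":(0.575,-0.183)}
def lid(p,xy,z=0.16):
    """sub-pixel centre of the bright lid nearest the expected pixel"""
    e=pix(p,[*xy,z])
    m=(p["img"].min(2)>205).astype(np.uint8)
    n,l,s,c=cv2.connectedComponentsWithStats(m)
    best=None
    for i in range(1,n):
        if s[i,4]<150: continue
        cn=np.argwhere(l==i)[:,::-1].astype(np.int32); h=cv2.convexHull(cn); M=cv2.moments(h)
        q=np.array([M["m10"],M["m01"]])/M["m00"]; d=np.hypot(*(q-e))
        if d<25 and (best is None or d<best[1]): best=(q,d,s[i])
    return best
def ray(p,q):
    f=210/np.tan(np.radians(p["fov_y"]/2)); d=Rm(p)@np.array([(q[0]-p["cx"])/f,(q[1]-p["cy"])/f,1]); return np.array(p["xyz"]),d/np.linalg.norm(d)
def tri(rays):
    A=sum(np.eye(3)-np.outer(d,d) for _,d in rays); b=sum((np.eye(3)-np.outer(d,d))@o for o,d in rays)
    return np.linalg.solve(A,b)
E
python3 - <<'E'
from h import *
O=[180,0,84.7]; R={k:[] for k in G}
for i,xy in enumerate([None,(0.54,-0.1),(0.54,-0.2),(0.54,0.02),(0.56,0.1)]):
    if xy: manip.move_pose([*xy,0.52],O); manip.sleep(.15)
    p=manip.camera("wrist" if xy else "top")
    for k in G:
        b=lid(p,G[k])
        if b is None: continue
        o,d=ray(p,b[0]); t=(.16-o[2])/d[2]
        print(i,k,b[0].round(1),b[2],"on z=.16:",(o+t*d).round(4))
        if b[2][1]+b[2][3]<290 and b[2][1]>0: R[k].append((o,d))
for k in R: print(k,tri(R[k]).round(4),len(R[k]))
print(manip.read_state()["time"])
E
```

```text
0 L [225.4 205.3] [212 192  28  28 537] on z=.16: [0.6028 0.119  0.16  ]
0 M [283.2 213.6] [271 201  27  28 423] on z=.16: [ 0.5839 -0.0211  0.16  ]
1 M [317.9  98.7] [ 283   67   64   72 1980] on z=.16: [ 0.5873 -0.0194  0.16  ]
1 R [312.8 256.4] [ 282  228   63   58 2227] on z=.16: [ 0.5724 -0.1794  0.16  ]
2 M [303.8  11.7] [ 269    0   71   29 1503] on z=.16: [ 0.5793 -0.0436  0.16  ]
2 R [307.3 166.5] [ 273  133   67   65 2209] on z=.16: [ 0.5731 -0.1818  0.16  ]
3 L [334.   73.2] [ 298   36   70   77 2719] on z=.16: [0.6038 0.1208 0.16  ]
3 M [318.9 221.8] [ 287  192   64   61 2363] on z=.16: [ 0.5812 -0.0221  0.16  ]
3 R [319.3 355.7] [ 291  340   58   36 1127] on z=.16: [ 0.5718 -0.185   0.16  ]
4 L [316.  162.1] [ 283  129   67   67 2958] on z=.16: [0.6019 0.1203 0.16  ]
4 M [305.5 285.9] [ 275  266   61   37 1552] on z=.16: [ 0.5821 -0.0139  0.16  ]
L [0.6029 0.12   0.1597] 3
M [ 0.5835 -0.0201  0.167 ] 3
R [ 0.5734 -0.1831  0.1516] 2
9.45
```

```bash
cat >> h.py <<'E'
T={"L":(0.602,0.1195),"M":(0.582,-0.0225),"R":(0.573,-0.181)}
O=[180,0,84.7]; ZG=0.298
def fz():
    manip.sleep(.3); v=[]
    for _ in range(6): v.append(manip.read_state()["ft_force"][2]); manip.sleep(.03)
    return np.mean(v)
def take(k,lift=0.05):
    x,y=T[k]; manip.move_pose([x,y,0.41],O); f0=fz()
    t=manip.line_to([x,y,ZG],feed=.12,guard=10); manip.grip(0.05); manip.sleep(.2)
    s=manip.read_state(); print(k,"touch",t,"w",s["gripper_width"],"gf",s["grasp_force"])
    manip.line_to([x,y,ZG+lift],feed=.06); f1=fz()
    s=manip.read_state(); print("weight",(f0-f1)/9.81,"w",s["gripper_width"],"gf",s["grasp_force"],s["time"])
def put(k):
    x,y=T[k]; t=manip.line_to([x,y,ZG+0.008],feed=.06); t=manip.line_to([x,y,ZG-0.001],feed=.015,guard=3)
    z=manip.read_state()["ee_pos"][2]; manip.grip(0.093); manip.sleep(.1)
    manip.line_to([x,y,0.41],feed=.15); print("put",t,z,manip.read_state()["time"])
E
python3 - <<'E'
from h import *
take("L")
cv2.imwrite("pics/lift.png",manip.camera("scene")["img"])
put("L")
manip.move_pose([0.56,0.08,0.52],O); manip.sleep(.15); p=manip.camera("wrist")
for k in "LM":
    b=lid(p,G[k]); o,d=ray(p,b[0]); print(k,b[2],(o+(.16-o[2])/d[2]*d).round(4))
cv2.imwrite("pics/afterL.png",p["img"])
E
```

```text
L touch False w 0.06853598157643445 gf 30.000628475099802
weight 0.1836639666114001 w 0.06833018607178218 gf 29.999523013830185 13.7917
put True 0.2982401016606929 16.8333
L [ 281  109   69   69 3110] [0.6017 0.1202 0.16  ]
M [ 273  250   63   53 2167] [ 0.5813 -0.0211  0.16  ]
```

View pics/lift.png

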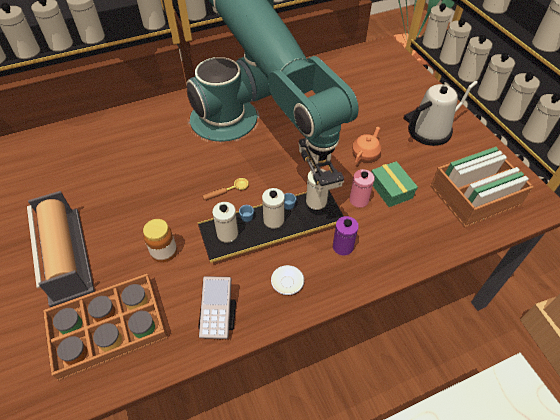

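View pics/afterL.png

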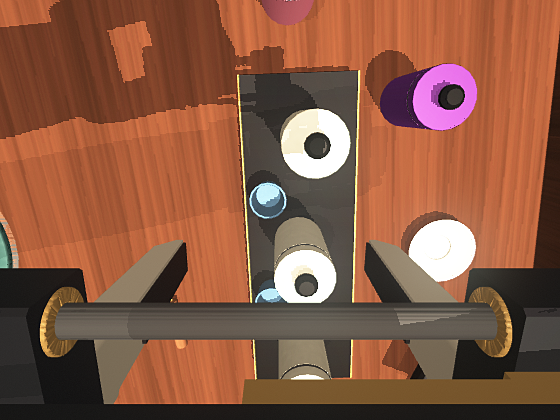

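The left tin was lifted (held at about (317,190)) and now stands back at its spot, lid at (316,144) in the wrist view. The weight reading is noisy, so I'll average longer for the next two.

```bash
sed -i 's/range(6)/range(25)/; s/return np.mean(v)/print("sd",np.std(v).round(2)); return np.mean(v)/' h.py
python3 - <<'E'
from h import *
take("M"); put("M")
take("R")
manip.sleep(.2)
p=manip.camera("top")
for k in "LM":
    b=lid(p,G[k]); print(k,b and b[0])
cv2.imwrite("pics/top3.png",p["img"]); cv2.imwrite("pics/scene3.png",manip.camera("scene")["img"])
E
```

```text
sd 0.48
M touch False w 0.06773699552941162 gf 29.998281123116612
sd 0.46
weight 0.5720644606330558 w 0.06768313340321096 gf 29.993917350657284 23.325
put True 0.2981597558266357 26.3333
sd 0.54
R touch False w 0.06853702664140446 gf 30.000119917094707
sd 0.46
weight 0.33706396395050836 w 0.06831845277534473 gf 29.99258511699736 32.075
L [225.47378917 205.43304843]
M [281.97997775 212.65406007]
```

View pics/scene3.png

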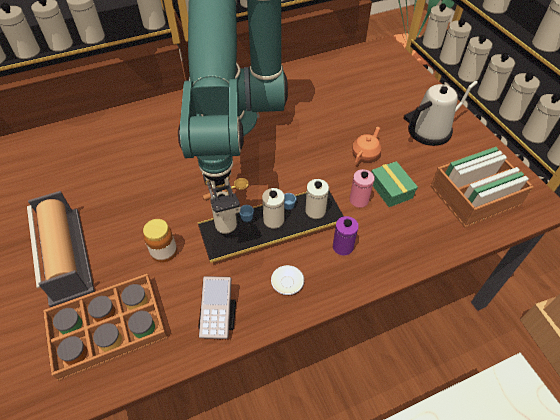

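Right tin is held up at (225,215), with middle (273,208) and left (317,200) standing in place. The middle is clearly the full one at 0.57 kg, so I'll put the right tin back and hold up the middle.

```bash
python3 - <<'E'
from h import *
put("R"); take("M",0.16); manip.sleep(.5)
p=manip.camera("top"); cv2.imwrite("pics/top4.png",p["img"])
for k in "LR":
    b=lid(p,G[k]); print(k,b and b[0])
cv2.imwrite("pics/scene4.png",manip.camera("scene")["img"])
s=manip.read_state(); print(s["ee_pos"],s["time"])
E
```

```text
put True 0.2981689589047283 35.375
sd 0.54
M touch False w 0.06775412383365924 gf 29.997863159514964
sd 0.41
weight 0.5870760769513388 w 0.06803563495888083 gf 29.993077414110303 42.95
L [225.0103796  205.44068802]
R [351.11362007 219.35089606]
[ 0.58202118 -0.0225072   0.45796247] 43.55
```

View pics/scene4.png

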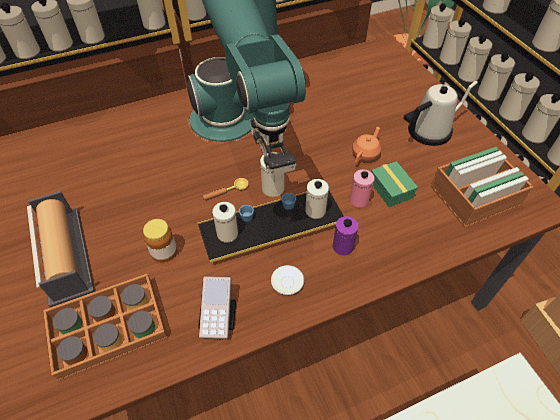

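The middle tin is held high at (273,175), and the other two stand upright at (225,222) and (317,198) with everything else undisturbed.

```bash
python3 -c "
from workcell import manip
print(manip.close_job())"
```

```text
the job is handed in; nothing more can be done
None
```

The job is handed in, verdict not shown: the middle tin weighed heaviest (about 0.58 kg, the others about 0.18 and 0.34 kg by rough readings) and is held upright with its underside about 16 cm above the stand, while the left and right tins stand back in their places.

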